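Close the row of sample vials with a fingertip

TASK

The rack holds a row of five large sample vials and a row of three small ones, all with flip lids standing open. Run a fingertip lightly along the row of large vials so that every one of their lids folds over and lies fully shut on its rim; press gently, and leave the small vials open for the next reagent. Do not lift, tip or shove the rack, and leave everything else on the bench undisturbed.

Things in the scene. Friction and masses are not known exactly. Their poses are not given: they have to be found in the camera images.
- rack: Loose stainless-steel rack, 216 x 112 mm, 49 mm high to its top plate, about 1.4 kg with the vials, which are fixed in it; it stands on the bench at any yaw. Origin: centre of its underside. Its x axis runs along the two rows of vials, z up. Large row: five vials at y = -25 mm; small row: three vials at y = +27 mm, its other holes empty. Every lid is hinged on its vial's -x side (axis along rack y).
- large_row (a point): Middle of the large row, on the top of the shut lid of vial 3: rack x 0, y -25 mm, 77.5 mm above the bench. Axes as the rack's. White plastic vials 29 mm across, 38 mm apart, rims at 74 mm. Lids: round, 31 mm across, 3.5 mm thick, hinge 75 mm above the bench and 17.5 mm from the lid's centre, a thumb tab reaching 37.5 mm from the hinge; upright they reach 112.5 mm above the bench.
- large_start (a point): The point of the large row's line 20 mm before the first hinge: rack x -113.5 mm, y -25 mm, 77.5 mm above the bench. A fingertip that goes from here along the row, towards rack +x, at this height or up to 2 mm above meets the back of each open lid and folds it forward on to its rim; much lower, it wedges at the hinges and shoves the rack.
- small_row (a point): Middle of the small row, on the rim of small vial 2: rack x 0, y +27 mm, 62.5 mm above the bench. White plastic vials 19 mm across, lids 21 mm across, hinged the same way; upright they reach 87 mm above the bench.
- lid1 (a joint): Opening angle (rad) of the lid of large vial 1, whose centre is at rack x = -76 mm, y = -25 mm, and its hinge at rack x = -93.5 mm. 0 = lying shut on its rim, 1.57 = upright, up to 2.0 (its stop) = leaning back over the hinge. It stays where it is left (hinge friction about 0.002 N m, no spring, no click).
- lid2 (a joint): Opening angle (rad) of the lid of large vial 2, whose centre is at rack x = -38 mm, y = -25 mm, and its hinge at rack x = -55.5 mm. 0 = lying shut on its rim, 1.57 = upright, up to 2.0 (its stop) = leaning back over the hinge. It stays where it is left (hinge friction about 0.002 N m, no spring, no click).
- lid3 (a joint): Opening angle (rad) of the lid of large vial 3, whose centre is at rack x = 0 mm, y = -25 mm, and its hinge at rack x = -17.5 mm. 0 = lying shut on its rim, 1.57 = upright, up to 2.0 (its stop) = leaning back over the hinge. It stays where it is left (hinge friction about 0.002 N m, no spring, no click).
- lid4 (a joint): Opening angle (rad) of the lid of large vial 4, whose centre is at rack x = 38 mm, y = -25 mm, and its hinge at rack x = 20.5 mm. 0 = lying shut on its rim, 1.57 = upright, up to 2.0 (its stop) = leaning back over the hinge. It stays where it is left (hinge friction about 0.002 N m, no spring, no click).
- lid5 (a joint): Opening angle (rad) of the lid of large vial 5, whose centre is at rack x = 76 mm, y = -25 mm, and its hinge at rack x = 58.5 mm. 0 = lying shut on its rim, 1.57 = upright, up to 2.0 (its stop) = leaning back over the hinge. It stays where it is left (hinge friction about 0.002 N m, no spring, no click).
- small1 (a joint): Opening angle (rad) of the lid of small vial 1, whose centre is at rack x = -57 mm, y = +27 mm, hinge at rack x = -69 mm. 0 = shut, 1.57 = upright. It is to stay open.
- small2 (a joint): Opening angle (rad) of the lid of small vial 2, whose centre is at rack x = 0 mm, y = +27 mm, hinge at rack x = -12 mm. 0 = shut, 1.57 = upright. It is to stay open.
- small3 (a joint): Opening angle (rad) of the lid of small vial 3, whose centre is at rack x = 57 mm, y = +27 mm, hinge at rack x = 45 mm. 0 = shut, 1.57 = upright. It is to stay open.
- reagent: Loose amber glass reagent bottle with a black cap, 42 mm across, 85 mm high, standing beside the small row (rack y about +110 mm). Origin: centre of its underside, z up.
- weighing: Loose glass weighing bottle with a knobbed stopper, 45 mm across, 49 mm high, standing beside the large row (rack y about -100 mm). Origin: centre of its underside, z up.
- beaker: Loose glass beaker, 66 mm across, 85 mm high, towards the right of the bench. Origin: centre of its underside.
- flask: Loose stoppered conical flask, 84 mm across at the foot, 127 mm high, towards the left. Origin: centre of its underside.
- wash: Loose white wash bottle with a blue spout, 68 mm across, about 195 mm high, towards the left. Origin: centre of its underside.
- petri: Loose covered glass dish, 94 mm across, 15 mm high, to the right of the robot. Origin: centre of its underside.
- spatula: Loose double-ended steel laboratory spatula, a 6 mm rod 182 mm long with flat ends, lying towards the right. Origin: middle of its length, on the bench; x along it.
There are look-alikes about, which are no part of the job. What is shaped like the rack but black or red is not meant.

How it is judged:
By the outcome, as a careful person would: the job done as asked, in the order asked, and still so for the second after the job is handed in, with the robot touching nothing.
It also fails if it takes over 54 s, if anything falls off the work surface, if the arm or the gripper's body presses on something with over 40 N, if the wrist force passes 120 N, or if a joint passes its speed limit or range.

ROBOT

A 6-joint arm with a two-finger parallel gripper is mounted at the origin on the work surface. World frame = base frame: x ahead of the robot, y to its left, z up, the work surface at z = 0. Lengths are in mm, angles in rad, forces in N, time in s.
With the tool pointing down it reaches from about 350 to 775 mm from the base axis. Payload 7.3 kg.
Tool frame: the origin (TCP) lies on the centre line of the jaws, within the pads' length; the fingertips stand 22 mm ahead of it and the grasp point (between the pads) lies 3 mm ahead of it; z points along the fingers, y is the direction in which the jaws open and shut (so a half turn about z gives the same grasp; the last joint's range is limited). The gripper opens to 92 mm and grips with 3 to 60 N. Pads are 19 mm wide; open, the fingers measure 130 mm over their backs; the gripper's body (75 mm by 190 mm) begins 47 mm behind the grasp point.
Start: joints at [-1.473, 0.342, 1.524, -0, 1.275, -0.146], TCP at [126.752, -509.487, 248.741] pointing down, gripper open.
Joint ranges: [-2.53, 2.53], [-0.77, 2.02], [0.04, 2.7], [-1, 4.14], [0.28, 2.66], [-3.11, 3.11]. Speed limits (rad/s): [2.57, 2.57, 3.14, 3.14, 3.14, 3.14].

INTERFACE

Orientations are given as [roll, pitch, yaw] about the fixed x, y, z axes, in that order (R = Rz(yaw) Ry(pitch) Rx(roll)).
In Python, from plant import get_obs, capture, bot, spot_in gives the robot as it stands.
- The arm moves only by the shell command python3 -m handwheel 'ROWS' [OPENING]. ROWS is JSON, a list of rows, each a list of 2 entries, a list of its own where there are three numbers: the shift along the world's x, y, z in mm, then the turn, a rotation vector about the world's x, y, z in rad. In form: [[[x, y, z], [wx, wy, wz]], ...]. A call has 1 to 12 rows; each row shifts and turns the commanded pose from where the row before left it; what a row does not reach is not made up. A row lasts 1/8 s, in which the tool goes at most 62.5 mm and 10.7 degrees, less where a joint would pass 70% of its speed; a pose out of reach is approached as far as the arm can. A call is refused whole if a number of a shift passes 62.5 or a number of a turn 0.188, either way. A call with a gripper value outside its range is refused whole. OPENING is the closure, from 0 (fully open) to 1 (shut), set as the call begins (- or left out, the last holds). The fingers move at their own pace and stop on an object; the grip force is fixed at half the most. Time passes only in rows, so rows that do not move let the fingers close. It gives the time, the measured TCP pose, the force and the opening at its end, in the units of the state.
- get_obs(): the state, without advancing time (a new reading comes with each control period).
- capture(name): name is "scene" or "top" or "wrist"; returns a dict with "img" (400x640x3 uint8, red, green, blue), "fx", "fy", "cx", "cy" (pixels), "cam_to_world" (4x4, takes a point from camera to world coordinates). Camera axes: x right, y up, looking along -z (the intrinsics and any distortion apply to the point x, -y, -z); pixel columns grow to the right and rows downward; lengths in mm; the calibration is good to about 2 mm. A picture is of the moment at which its call begins. There is no depth.
- bot.close_job(): hands the job in, once; it reports no verdict.
Trained networks look in the newest picture that a camera, given by its name, has taken for a name from the list of things; names that differ only in an ending like _2 or _b are one class to them, and where a whole thing is asked for, a point or a joint stands for the part that bears it (a point fixed in the world has none). Each returns a list of dicts, best first, with "score" (0 to 1); they miss things now and then, are a little off and sometimes report something else, mostly with a low value. They report only what shows in the picture. A call takes as long as a camera call. They do not tell look-alikes from the thing itself.
- spot_in(thing, camera): "xyz" ([x, y, z] in mm, in the coordinates of the camera as it stood for that picture, good to about 4 mm: the middle of the surface that is visible of it).
The state is a dict: "time": time; "joint_positions": joint angles; "dq": joint speeds; "tau": joint torques, N m; "tool_pos": TCP position; "tcp_rot": TCP orientation; "contact_force": force on the tool from outside, world axes, zero at the start; "moment": the same for the moment, N m; "grip_width": finger opening in mm.
Only numpy, scipy, OpenCV 4.12 (cv2) and the standard library are available. Lean on these libraries where they do the work, as an engineer would, in place of code of your own. Each camera call takes 0.05 s, during which the arm holds its last target. There are 200 camera calls.

## Working session

There is one attempt and no reset: what is moved stays moved. The work goes in short steps, Python scripts to look and compute and a shell command to move; the robot and the scene stay as the last step left them, time stands still between calls to the robot, and variables do not carry over. Pictures are saved under pics/ and viewed, about 8 in all and at most 12, crops included, and the job is handed in when it is done.

```bash
mkdir -p pics
cat > h.py <<'E'
import numpy as np, cv2
from plant import get_obs, capture, bot, spot_in
def shot(cam,name):
    c=capture(cam); cv2.imwrite('pics/'+name,c['img'][:,:,::-1]); np.save('pics/'+cam+'.npy',c,allow_pickle=True); return c
def ray(c,u,v,z):
    T=np.array(c['cam_to_world']); d=T[:3,:3]@np.array([(u-c['cx'])/c['fx'],-(v-c['cy'])/c['fy'],-1.]); o=T[:3,3]
    return o+d*(z-o[2])/d[2]
def proj(c,p):
    T=np.linalg.inv(np.array(c['cam_to_world'])); q=T[:3,:3]@np.array(p)+T[:3,3]
    return np.array([c['cx']+c['fx']*q[0]/-q[2], c['cy']-c['fy']*q[1]/-q[2]])
E
python3 - <<'E'
from h import *
o=get_obs(); print({k:np.round(v,3) for k,v in o.items()})
for cam in ['top','scene']:
    c=shot(cam,cam+'0.png'); T=np.array(c['cam_to_world']); print(cam,c.keys(),T[:3,3].round())
    for t in ['rack','large_row','small_row','large_start','reagent','weighing']:
        for r in spot_in(t,cam)[:4]:
            w=T[:3,:3]@np.array(r['xyz'])+T[:3,3]; print(t,round(r['score'],2),w.round(),proj(c,w).round())
E
```

```text
{'time': np.float64(0.0), 'joint_positions': array([-1.473,  0.343,  1.525, -0.   ,  1.275, -0.146]), 'dq': array([-0.   ,  0.   , -0.001, -0.001, -0.   ,  0.   ]), 'tau': array([ -0.   , -43.124, -24.422,   0.072,   0.056,  -0.   ]), 'tool_pos': array([ 126.719, -509.095,  248.024]), 'tcp_rot': array([-3.14 , -0.   ,  0.244]), 'contact_force': array([ 0.473, -0.515, -0.862]), 'moment': array([ 0.009, -0.031, -0.028]), 'grip_width': np.float64(91.623)}
top dict_keys(['img', 'fx', 'fy', 'cx', 'cy', 'cam_to_world']) [ 369.    2. 1376.]
rack 0.84 [575.  46.  47.] [295. 183.]
rack 0.79 [ 766. -200.   52.] [386. 111.]
rack 0.71 [289. 192.  49.] [239. 293.]
large_row 0.91 [566.  45.  48.] [295. 186.]
large_row 0.6 [ 767. -197.   44.] [385. 112.]
large_row 0.59 [ 319. -136.   51.] [366. 279.]
small_row 0.96 [293. 192.  47.] [240. 291.]
small_row 0.79 [ 318. -135.   52.] [365. 280.]
small_row 0.59 [571.  47.  50.] [295. 184.]
small_row 0.55 [ 770. -201.   47.] [386. 111.]
large_start 0.91 [290. 192.  45.] [240. 292.]
large_start 0.84 [ 320. -134.   50.] [365. 279.]
large_start 0.8 [569.  45.
[... 373 characters left out ...]
332. -147.   49.] [226. 203.]
rack 0.61 [309. 168.  53.] [306. 136.]
large_row 0.92 [307. 170.  51.] [306. 136.]
large_row 0.84 [ 780. -212.   49.] [337. 348.]
large_row 0.6 [577.  39.  52.] [344. 214.]
small_row 0.94 [585.  39.  43.] [347. 218.]
small_row 0.88 [ 336. -147.   48.] [226. 204.]
small_row 0.73 [309. 171.  53.] [307. 135.]
small_row 0.55 [ 778. -209.   55.] [338. 346.]
large_start 0.93 [ 334. -151.   53.] [224. 203.]
large_start 0.7 [ 787. -209.   51.] [341. 349.]
large_start 0.59 [309. 173.  52.] [307. 135.]
large_start 0.57 [584.  37.  50.] [346. 216.]
reagent 0.88 [638. -57.  51.] [337. 253.]
reagent 0.67 [596.  94.  90.] [366. 197.]
weighing 0.73 [568. 159.  32.] [371. 190.]
```

View pics/top0.png

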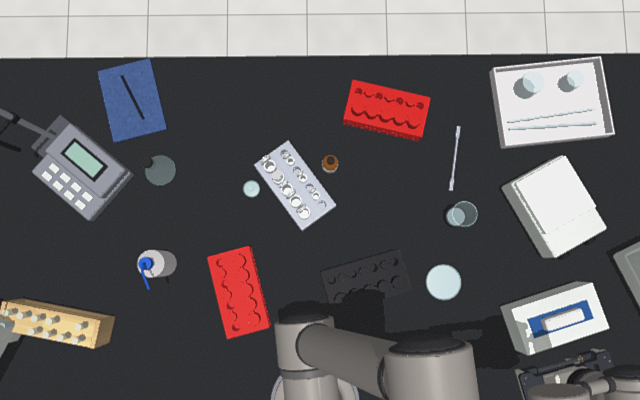

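View pics/scene0.png

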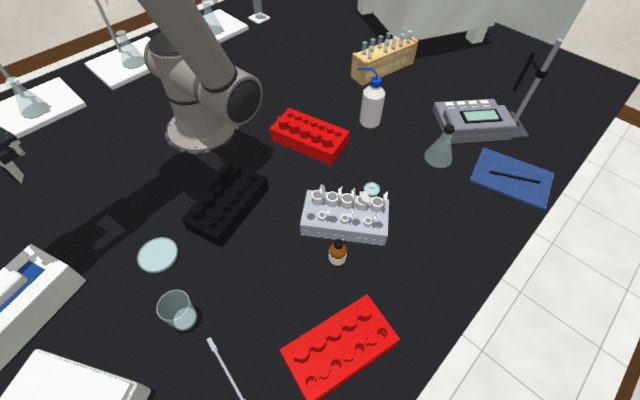

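The silver rack is at top pixel (295,185). The look-alikes are red at (386,111), red at (239,292) and black at (366,279). I choose the silver one, which has the white vials, and check it in a close crop.

Run:
```python
from h import *
c=capture('top'); im=c['img'][:,:,::-1]
a=im[130:240,235:350]; cv2.imwrite('pics/crop.png',cv2.resize(a,None,fx=5,fy=5,interpolation=cv2.INTER_CUBIC))
# top-plate: bluish-grey bright mask
m=((im.min(2)>110)).astype(np.uint8); m[:135]=0;m[235:]=0;m[:,:253]=0;m[:,340:]=0
m=cv2.morphologyEx(m,cv2.MORPH_CLOSE,np.ones((9,9)));n,l,s,_=cv2.connectedComponentsWithStats(m);k=1+s[1:,4].argmax()
pts=np.argwhere(l==k)[:,::-1].astype(np.float32); w=np.array([ray(c,u,v,49)[:2] for u,v in pts],np.float32)
r=cv2.minAreaRect(w); print(r, cv2.boxPoints(r).round(), s[k])
```

```text
((557.6876831054688, 62.904266357421875), (225.52334594726562, 167.51953125), 39.52560043334961) [[417.  56.]
 [524. -73.]
 [698.  70.]
 [591. 199.]] [ 253  140   83   91 3706]
```

View pics/crop.png

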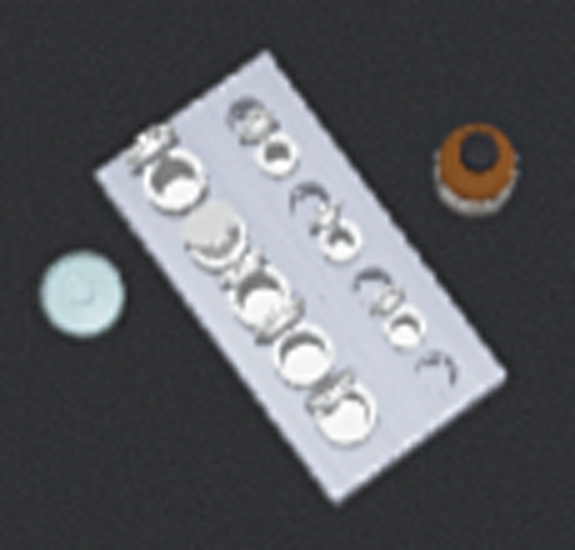

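The crop confirms the steel rack with white vials. Its corners are at crop pixels (95,175), (268,50), (505,375) and (337,503). The large row is on the left with hinges to the upper left, so rack +x runs down and to the right.

Run:
```python
from h import *
c=np.load('pics/top.npy',allow_pickle=True).item()
P=[ray(c,235+u/5-.4,130+v/5-.4,49)[:2] for u,v in [(95,175),(268,50),(505,375),(337,503)]]
P=np.array(P);print(P.round(1),[np.linalg.norm(P[i]-P[i-1]).round(1) for i in range(4)])
x=(P[2]+P[3]-P[0]-P[1]);yaw=np.arctan2(x[1],x[0]);ct=P.mean(0)
y2=P[1]+P[2]-P[0]-P[3];print(yaw,np.arctan2(y2[1],y2[0])-np.pi/2,ct)
R=np.array([[np.cos(yaw),-np.sin(yaw)],[np.sin(yaw),np.cos(yaw)]])
for p in [(-135,-25),(0,-25),(110,-25)]: print(p,(ct+R@p).round(1))
```

```text
[[624.6 156. ]
 [691.6  63.8]
 [515.6 -60.4]
 [448.9  28.7]] [np.float64(217.0), np.float64(114.0), np.float64(215.4), np.float64(111.3)]
-2.5208380549265375 -2.5064849180057824 [570.18945142  47.00324412]
(-135, -25) [665.5 145.9]
(0, -25) [555.6  67.3]
(110, -25) [466.2   3.4]
```

```bash
python3 -m handwheel '[[[27,34,5],[0,0,0.032]],[[27,34,5],[0,0,0.032]],[[27,34,5],[0,0,0.032]],[[27,34,5],[0,0,0.032]],[[27,34,5],[0,0,0.032]],[[27,34,5],[0,0,0.032]],[[27,34,5],[0,0,0.032]],[[27,34,5],[0,0,0.032]],[[27,34,5],[0,0,0.032]],[[27,34,5],[0,0,0.032]],[[27,34,5],[0,0,0.032]],[[27,34,5],[0,0,0.032]]]' 1 && python3 -m handwheel '[[[27,34,5],[0,0,0]],[[27,34,5],[0,0,0]],[[27,34,5],[0,0,0]],[[27,34,5],[0,0,0]],[[0,0,0],[0,0,0]],[[0,0,0],[0,0,0]],[[0,0,0],[0,0,0]],[[0,0,0],[0,0,0]]]'
python3 - <<'E'
from h import *
c=shot('wrist','w1.png'); T=np.array(c['cam_to_world']);print(T.round(2))
o=get_obs(); print({k:np.round(o[k],3) for k in ['time','joint_positions','tool_pos','tcp_rot','contact_force','grip_width']})
E
```

```text
time: 2.25
tool_pos: [451.5, -100.2, 309.1]
tcp_rot: [3.141, -0.0, 0.629]
contact_force: [0.1, -1.5, -0.9]
grip_width: 0.7
time: 3.25
tool_pos: [558.4, 33.7, 329.0]
tcp_rot: [3.141, -0.0, 0.627]
contact_force: [-0.6, 0.4, 0.2]
grip_width: 0.3
[[ 5.9000e-01  7.7000e-01  2.5000e-01  6.2584e+02]
 [-8.1000e-01  5.6000e-01  1.8000e-01  8.2260e+01]
 [ 0.0000e+00 -3.0000e-01  9.5000e-01  4.6540e+02]
 [ 0.0000e+00  0.0000e+00  0.0000e+00  1.0000e+00]]
{'time': np.float64(3.3), 'joint_positions': array([-0.076,  0.36 ,  1.277, -0.   ,  1.504,  0.868]), 'tool_pos': array([558.477,  33.813, 328.972]), 'tcp_rot': array([ 3.141, -0.   ,  0.627]), 'contact_force': array([-0.087, -0.573,  0.266]), 'grip_width': np.float64(0.388)}
```

View pics/w1.png

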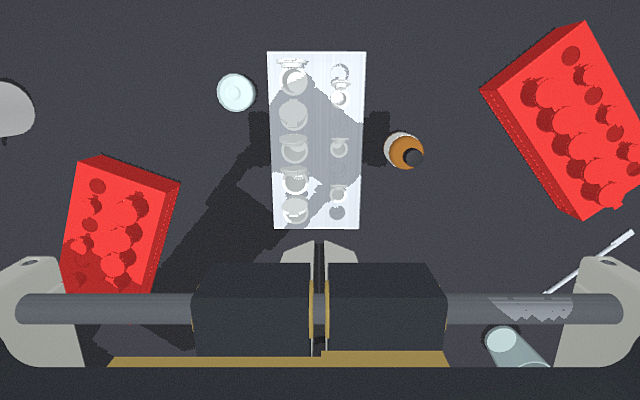

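The wrist view shows the rack's plate corners at about (267,52), (365,52), (358,229) and (274,229). Vial 1 is at (293,80), vial 5 at (294,211), and the small row is on the right.

Run:
```python
from h import *
c=np.load('pics/wrist.npy',allow_pickle=True).item()
P=np.array([ray(c,u,v,49)[:2] for u,v in [(267,52),(365,52),(358.5,229),(274,229)]])
print(P.round(1),[np.linalg.norm(P[i]-P[i-1]).round(1) for i in range(4)])
x=(P[2]+P[3]-P[0]-P[1]);y2=P[1]+P[2]-P[0]-P[3];ct=P.mean(0)
yaws=np.arctan2(x[1],x[0]),np.arctan2(y2[1],y2[0])-np.pi/2;print(yaws,ct)
yaw=np.mean(yaws);R=np.array([[np.cos(yaw),-np.sin(yaw)],[np.sin(yaw),np.cos(yaw)]])
for p in [(-140,-25),(0,-25),(110,-25)]: print(p,(ct+R@p).round(1))
im=c['img'][:,:,::-1].copy()
for k in range(5):
    q=ct+R@[-76+38*k,-25]
    t=np.linspace(0,6.3,30);cv2.polylines(im,[np.array([proj(c,[q[0]+14.5*np.cos(a),q[1]+14.5*np.sin(a),74]) for a in t]).round().astype(int)],0,(0,0,255),1)
cv2.imwrite('pics/w1c.png',cv2.resize(im[40:240,240:390],None,fx=3,fy=3,interpolation=cv2.INTER_CUBIC))
```

```text
[[627.1 155.1]
 [692.2  65.3]
 [517.4 -61.9]
 [451.7  28.9]] [np.float64(216.1), np.float64(111.0), np.float64(216.1), np.float64(112.0)]
(np.float64(-2.5153147164802583), np.float64(-2.514534800719468)) [572.06966637  46.85163689]
(-140, -25) [670.8 149.2]
(0, -25) [557.4  67.1]
(110, -25) [468.3   2.6]
```

View pics/w1c.png

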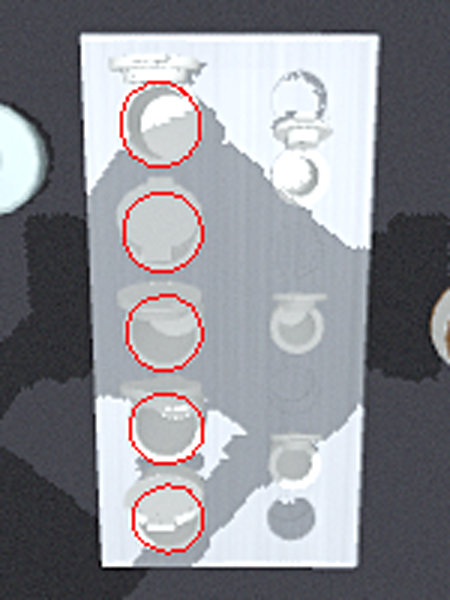

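```bash
python3 -m handwheel '[[[28,28.8,0],[0,0,0]],[[28,28.8,0],[0,0,0]],[[28,28.8,0],[0,0,0]],[[28.3,29,0],[0,0,0]],[[0,0,-40],[0,0,0]],[[0,0,-40],[0,0,0]],[[0,0,-40],[0,0,0]],[[0,0,-40],[0,0,0]],[[0,0,-20],[0,0,0]],[[0,0,0],[0,0,0]],[[0,0,0],[0,0,0]],[[0,0,0],[0,0,0]]]'; python3 -c "
from h import *
o=get_obs(); print({k:np.round(o[k],3) for k in ['time','joint_positions','tool_pos','tcp_rot','contact_force','grip_width']})"
```

```text
time: 4.8
tool_pos: [671.8, 149.9, 150.5]
tcp_rot: [3.14, -0.002, 0.628]
contact_force: [-0.1, 0.6, 0.3]
grip_width: 0.5
{'time': np.float64(4.8), 'joint_positions': array([ 0.108,  0.721,  1.149, -0.   ,  1.268,  1.051]), 'tool_pos': array([671.771, 149.912, 150.453]), 'tcp_rot': array([ 3.14e+00, -2.00e-03,  6.28e-01]), 'contact_force': array([-0.066,  0.614,  0.296]), 'grip_width': np.float64(0.487)}
```

```bash
python3 -m handwheel '[[[-1,-0.7,-25],[0,0,0]],[[0,0,-24.5],[0,0,0]],[[0,0,0],[0,0,0]],[[0,0,0],[0,0,0]],[[0,0,0],[0,0,0]],[[0,0,0],[0,0,0]]]'; python3 -c "
from h import *
o=get_obs(); print({k:np.round(o[k],3) for k in ['time','tool_pos','tcp_rot','contact_force']})
for i in range(2): capture('top'); print(get_obs()['tool_pos'].round(2) if hasattr(get_obs()['tool_pos'],'round') else get_obs()['tool_pos'])"
```

```text
time: 5.55
tool_pos: [670.5, 149.3, 100.3]
tcp_rot: [3.141, -0.001, 0.628]
contact_force: [0.6, 0.4, -0.3]
grip_width: 0.2
{'time': np.float64(5.55), 'tool_pos': array([670.507, 149.272, 100.296]), 'tcp_rot': array([ 3.141e+00, -1.000e-03,  6.280e-01]), 'contact_force': array([ 0.6  ,  0.424, -0.269])}
[670.35 149.26 100.02]
[670.27 149.24  99.82]
```

```bash
python3 -m handwheel '[[[-4.86,-3.51,0.5],[0,0,0]],[[-4.86,-3.51,0],[0,0,0]],[[-4.86,-3.51,0],[0,0,0]],[[-4.86,-3.51,0],[0,0,0]],[[-4.86,-3.51,0],[0,0,0]],[[-4.86,-3.51,0],[0,0,0]],[[-4.86,-3.51,0],[0,0,0]],[[-4.86,-3.51,0],[0,0,0]],[[-4.86,-3.51,0],[0,0,0]],[[-4.86,-3.51,0],[0,0,0]],[[-4.86,-3.51,0],[0,0,0]],[[-4.86,-3.51,0],[0,0,0]]]'
python3 - <<'E'
from h import *
o=get_obs(); print({k:np.round(o[k],3) for k in ['time','tool_pos','tcp_rot','contact_force']})
p=o['tool_pos'][:2]-np.array([572.07,46.85]);a=-2.515;print('rack xy',p@[np.cos(a),np.sin(a)],p@[-np.sin(a),np.cos(a)])
c=shot('wrist','w2.png'); cv2.imwrite('pics/w2.png',cv2.resize(c['img'][:,120:520,::-1],None,fx=1.5,fy=1.5))
E
```

```text
time: 7.15
tool_pos: [611.5, 106.9, 99.8]
tcp_rot: [3.141, -0.0, 0.628]
contact_force: [0.9, 1.1, 1.1]
grip_width: 0.1
{'time': np.float64(7.15), 'tool_pos': array([611.465, 106.867,  99.801]), 'tcp_rot': array([ 3.141, -0.   ,  0.628]), 'contact_force': array([0.887, 1.133, 1.124])}
rack xy -67.1048993508277 -25.514707704558013
```

View pics/w2.png

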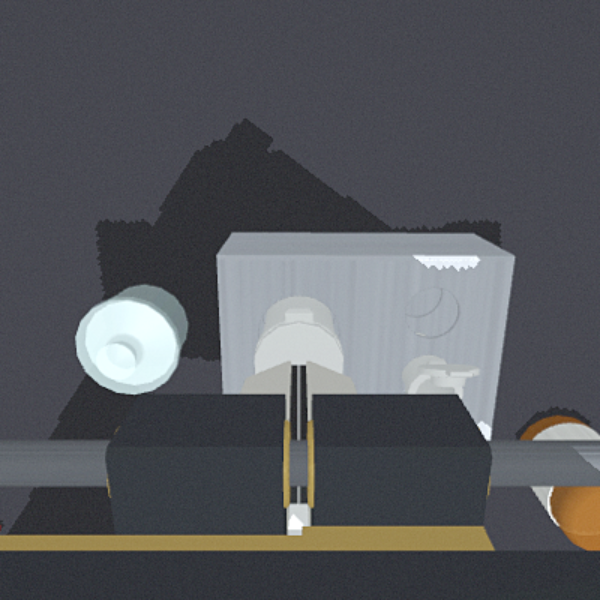

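Lid 1 lies shut behind the finger, crop about (300,340), and the force is about 1 N. I carry on along the row.

```bash
python3 -m handwheel '[[[-4.86,-3.51,0.3],[0,0,0]],[[-4.86,-3.51,0],[0,0,0]],[[-4.86,-3.51,0],[0,0,0]],[[-4.86,-3.51,0],[0,0,0]],[[-4.86,-3.51,0],[0,0,0]],[[-4.86,-3.51,0],[0,0,0]],[[-4.86,-3.51,0],[0,0,0]],[[-4.86,-3.51,0],[0,0,0]],[[-4.86,-3.51,0],[0,0,0]],[[-4.86,-3.51,0],[0,0,0]],[[-4.86,-3.51,0],[0,0,0]],[[-4.86,-3.51,0],[0,0,0]]]'
```

```text
time: 8.7
tool_pos: [552.7, 64.6, 99.8]
tcp_rot: [-3.141, 0.001, 0.628]
contact_force: [0.0, 1.3, 2.1]
grip_width: 0.8
```

```bash
python3 -m handwheel '[[[-4.86,-3.51,0.1],[0,0,0]],[[-4.86,-3.51,0],[0,0,0]],[[-4.86,-3.51,0],[0,0,0]],[[-4.86,-3.51,0],[0,0,0]],[[-4.86,-3.51,0],[0,0,0]],[[-4.86,-3.51,0],[0,0,0]],[[-4.86,-3.51,0],[0,0,0]],[[-4.86,-3.51,0],[0,0,0]],[[-4.86,-3.51,0],[0,0,0]],[[-4.86,-3.51,0],[0,0,0]],[[-4.86,-3.51,0],[0,0,0]],[[-4.86,-3.51,0],[0,0,0]]]'
```

```text
time: 10.2
tool_pos: [494.7, 22.6, 100.1]
tcp_rot: [-3.142, 0.0, 0.628]
contact_force: [-0.5, 0.3, -0.0]
grip_width: 0.5
```

```bash
python3 -m handwheel '[[[-4.86,-3.51,0],[0,0,0]],[[-4.86,-3.51,0],[0,0,0]],[[-4.86,-3.51,0],[0,0,0]],[[-4.86,-3.51,0],[0,0,0]],[[-4.86,-3.51,0],[0,0,0]],[[-4.86,-3.51,0],[0,0,0]],[[0,0,0],[0,0,0]],[[0,0,0],[0,0,0]]]'
python3 - <<'E'
from h import *
o=get_obs();print({k:np.round(o[k],3) for k in ['time','tool_pos','contact_force']})
p=o['tool_pos'][:2]-np.array([572.07,46.85]);a=-2.515;print('rack xy',p@[np.cos(a),np.sin(a)],p@[-np.sin(a),np.cos(a)])
E
```

```text
time: 11.2
tool_pos: [466.1, 1.8, 100.2]
tcp_rot: [3.141, -0.0, 0.628]
contact_force: [-0.1, -0.1, 0.1]
grip_width: 0.5
{'time': np.float64(11.2), 'tool_pos': array([466.128,   1.769, 100.223]), 'contact_force': array([-0.09 , -0.066,  0.118])}
rack xy 112.25128775996288 -25.605713412331717
```

```bash
python3 -m handwheel '[[[0,0,30],[0,0,0]],[[0,0,40],[0,0,0]],[[0,0,40],[0,0,0]],[[24,17.5,10],[0,0,0]],[[24,17.5,10],[0,0,0]],[[24,17.5,10],[0,0,0]],[[0,0,0],[0,0,0]],[[0,0,0],[0,0,0]],[[0,0,0],[0,0,0]]]'
python3 - <<'E'
from h import *
c=shot('wrist','w3.png'); im=c['img'][:,:,::-1].copy(); cv2.imwrite('pics/w3c.png',cv2.resize(im[:270,160:480],None,fx=2.4,fy=2.2,interpolation=cv2.INTER_CUBIC))
a=-2.515;R=np.array([[np.cos(a),-np.sin(a)],[np.sin(a),np.cos(a)]])
for x,y in [(-108,-56),(-108,56),(108,56),(108,-56)]: print(proj(c,[*(np.array([572.07,46.85])+R@[x,y]),49]).round(1))
s=capture('scene')['img'][:,:,::-1]; cv2.imwrite('pics/s3.png',cv2.resize(s[165:280,280:410],None,fx=5,fy=5,interpolation=cv2.INTER_CUBIC))
E
```

```text
time: 12.32
tool_pos: [537.2, 53.9, 239.8]
tcp_rot: [-3.141, 0.001, 0.627]
contact_force: [-0.8, -0.7, -0.9]
grip_width: 0.4
[284.5  33.5]
[412.3  33.7]
[395.1 256.2]
[290.4 256. ]
```

View pics/w3c.png

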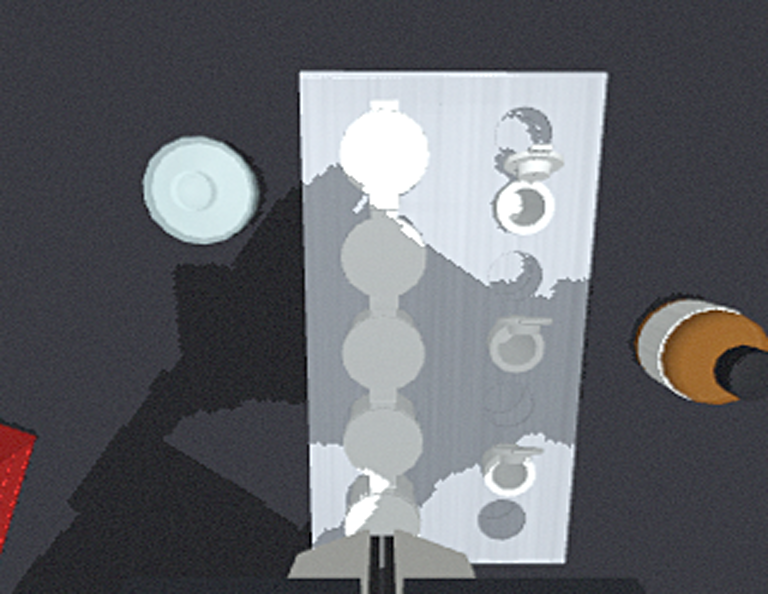

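View pics/s3.png

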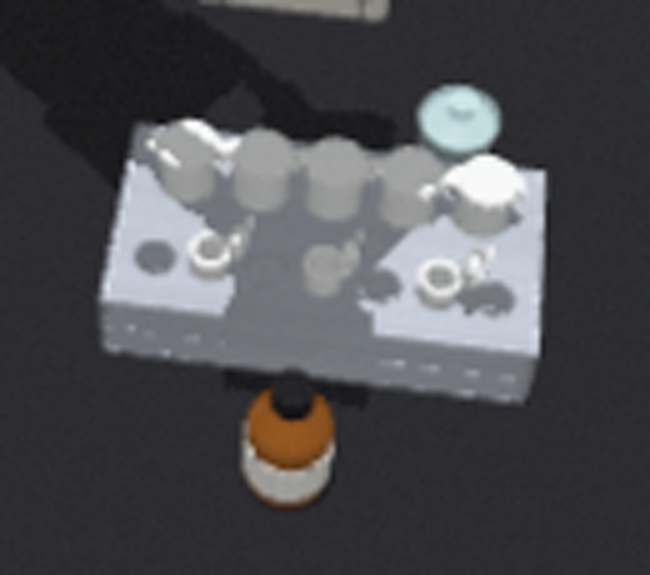

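All five large lids look shut, the three small ones are open, and the predicted rack corners match the picture, so the rack has not moved. Lids 4 and 5 were passed with almost no force, so I give each a gentle tap to confirm they are seated.

```bash
python3 -m handwheel '[[[-24.4,-18.3,0],[0,0,0]],[[-24.3,-18.3,0],[0,0,0]],[[0,0,-35],[0,0,0]],[[0,0,-40],[0,0,0]],[[0,0,-40],[0,0,0]],[[0,0,-15],[0,0,0]],[[0,0,-7],[0,0,0]],[[0,0,0],[0,0,0]],[[0,0,0],[0,0,0]],[[0,0,0],[0,0,0]]]' && python3 -m handwheel '[[[0,0,-0.6],[0,0,0]],[[0,0,-0.6],[0,0,0]],[[0,0,-0.6],[0,0,0]],[[0,0,0],[0,0,0]]]'
```

```text
time: 13.68
tool_pos: [489.6, 17.7, 103.9]
tcp_rot: [3.141, -0.001, 0.628]
contact_force: [-0.6, -0.2, -0.1]
grip_width: 0.3
time: 14.18
tool_pos: [489.2, 17.7, 101.2]
tcp_rot: [-3.142, 0.0, 0.628]
contact_force: [-0.2, -0.4, 0.5]
grip_width: 0.7
```

```bash
python3 -m handwheel '[[[0,0,-0.5],[0,0,0]],[[0,0,-0.5],[0,0,0]],[[0,0,0],[0,0,0]],[[0,0,0],[0,0,0]]]'
```

```text
time: 14.68
tool_pos: [489.2, 17.7, 100.3]
tcp_rot: [3.141, 0.0, 0.628]
contact_force: [-0.3, 0.6, -0.4]
grip_width: 0.6
```

```bash
python3 -m handwheel '[[[0,0,-0.4],[0,0,0]],[[0,0,0],[0,0,0]],[[0,0,0],[0,0,0]]]';python3 -m handwheel '[[[0,0,-0.4],[0,0,0]],[[0,0,0],[0,0,0]],[[0,0,0],[0,0,0]]]'
```

```text
time: 15.05
tool_pos: [489.2, 17.7, 99.9]
tcp_rot: [3.142, 0.0, 0.628]
contact_force: [-0.2, 0.4, 0.2]
grip_width: 0.4
time: 15.42
tool_pos: [489.3, 17.7, 99.7]
tcp_rot: [3.141, -0.0, 0.628]
contact_force: [-0.3, 0.1, 2.9]
grip_width: 0.8
```

Lid 5 is seated, with 2.9 N at a tip height of 77.7. Now lid 4.

```bash
python3 -m handwheel '[[[0,0,6],[0,0,0]],[[15.5,11.1,0],[0,0,0]],[[15.5,11.1,0],[0,0,0]],[[0,0,-3],[0,0,0]],[[0,0,-2],[0,0,0]],[[0,0,-0.5],[0,0,0]],[[0,0,-0.4],[0,0,0]],[[0,0,0],[0,0,0]],[[0,0,0],[0,0,0]],[[0,0,0],[0,0,0]]]'
```

```text
time: 16.68
tool_pos: [520.3, 39.8, 99.7]
tcp_rot: [3.141, 0.0, 0.628]
contact_force: [-0.9, -1.5, 1.2]
grip_width: 0.5
```

```bash
python3 -m handwheel '[[[0,0,20],[0,0,0]],[[0,0,40],[0,0,0]],[[0,0,40],[0,0,0]],[[0,-5,40],[0,0,0]],[[-10,-50,0],[0,0,0]],[[-10,-50,0],[0,0,0]],[[-10,-50,0],[0,0,0]],[[-10,-50,0],[0,0,0]],[[0,0,0],[0,0,0]],[[0,0,0],[0,0,0]],[[0,0,0],[0,0,0]]]'
python3 - <<'E'
from h import *
f=lambda im:cv2.resize(im,None,fx=5,fy=5,interpolation=cv2.INTER_CUBIC)
s=shot('scene','s4f.png')['img'][:,:,::-1][175:260,290:405]
t=shot('top','t4f.png')['img'][:,:,::-1][130:240,240:350]
s=cv2.resize(s,(600,444),interpolation=cv2.INTER_CUBIC);cv2.imwrite('pics/s4.png',s)
cv2.imwrite('pics/t4.png',f(t))
a=cv2.imread('pics/top0.png').astype(int);b=cv2.imread('pics/t4f.png').astype(int)
d=(abs(a-b).max(2)>60);d[:, :]=d;print('diff in rack zone',d[130:240,235:350].sum())
for n,(u,v) in dict(flask=(160,170),wash=(155,264),beaker=(462,213),petri=(443,282),spat=(455,158),reag=(330,163),weigh=(251,188)).items(): print(n,d[v-25:v+25,u-20:u+20].sum())
E
```

```text
time: 18.05
tool_pos: [480.5, -163.9, 239.6]
tcp_rot: [-3.141, -0.0, 0.629]
contact_force: [0.8, 0.3, -0.2]
grip_width: 0.2
diff in rack zone 211
flask 0
wash 0
beaker 280
petri 20
spat 31
reag 0
weigh 27
```

View pics/s4.png

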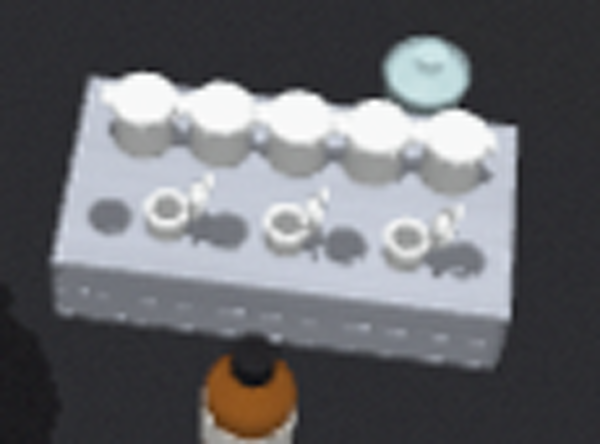

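View pics/t4.png

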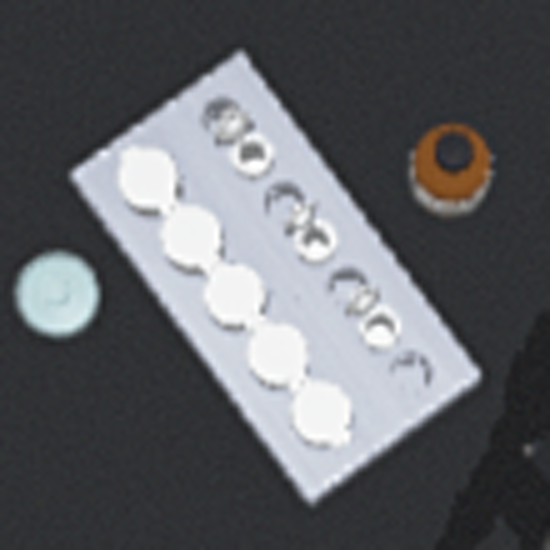

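Both views show all five large lids flat on their rims and the three small lids still open. The rack corners are where they were, (70,175) in this crop against (95,175) in the first one, which began 25 px (5 image px) further left. The beaker difference is most likely the arm now covering that part of the picture, because the arm stayed well above it.

```bash
python3 -c "
from plant import bot
print(bot.close_job())"
```

```text
the job is handed in; nothing more can be done
None
```

All five large lids are folded shut on their rims, the three small vials are still open, and I handed the job in at about 18 s of the 54 s allowed.

**What I did:** I picked the steel rack from among the red and black look-alikes. I ran the closed fingertip once along the large row at about 78 mm height, and the force at the end of each stretch read no more than about 2.5 N. Because lids 4 and 5 had shown almost no force, I tapped each one afterwards. They read about 1 N (lid 4) and 2.9 N (lid 5) at a tip height of 77.7 mm, which matches a shut lid at 77.5 mm.

**Last checks:**
- **Lids:** the final top and scene pictures show the five large lids flat and the three small ones upright. I judged this by eye and from the tap heights; lid angles were not measured.
- **Rack:** its corners are where they were before the pass.
- **Other items:** comparing the top pictures before and after showed no change at the flask, wash bottle or reagent bottle. It showed small differences at the petri dish, spatula and weighing bottle, and a larger one at the beaker. I put these down to the arm or its shadow (the shut lids, at the weighing bottle), since the tool stayed well above them, but I did not check them any further.

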